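# Sheathe the burnisher in its vial and hold it tipped over the light pad

### The arm

A 7-joint arm with a two-finger parallel gripper is mounted at the origin on the work surface. World frame = base frame: x ahead of the robot, y to its left, z up, the work surface at z = 0. Lengths are in m, angles in rad, forces in N, time in s.
With the tool pointing down it reaches from about 0.4 to 0.875 m from the base axis. Payload 19.3 kg.
Tool frame: the origin (TCP) lies on the centre line of the jaws, within the pads' length; the fingertips stand 14 mm ahead of it and the grasp point (between the pads) lies 5 mm behind it; z points along the fingers, y is the line along which they close (so a half turn about z gives the same grasp; the last joint's range is limited). The gripper opens to 85 mm and grips with 20 to 120 N. Pads are 22 mm wide; open, the fingers measure 114 mm over their backs; the gripper's body (76 mm by 85 mm) begins 54 mm behind the grasp point. The pads swing forward as they close: fully open they stand 13 mm farther back than shut.
Start: joints at [-1.266, 0.521, -0.036, 1.599, 0.021, 1.021, -0.113], TCP at [0.229, 0.582, 0.245] pointing down, gripper open.
Joint ranges: [-2.91, 2.91], [-0.3, 2.13], [-1.5, 1.42], [0.17, 2.43], [-1.26, 4.41], [0.16, 1.93], [-2.52, 2.52]. Speed limits (rad/s): [1.89, 1.89, 2.39, 2.39, 3.01, 3.01, 3.01].

### API

Orientations are given as [roll, pitch, yaw] about the fixed x, y, z axes, in that order (R = Rz(yaw) Ry(pitch) Rx(roll)).
In Python, from workcell import bot, grab_frame, regions_of gives the robot as it stands. The module is installed in compiled form; this text tells all that it offers.
- The arm moves only by the tool play_rows, never from a script. Its argument "plan" is a list of rows, each a list of 3 entries, a list of its own where there are three numbers: the shift along the tool's x, y, z in units of 2.5 cm (1.0 is 2.5 cm), then the turn, a rotation vector about the tool's x, y, z in units of 0.15 rad (1.0 is 0.15 rad), then the closure, from -1 (fully open) to 1 (shut). In form: [[[tx, ty, tz], [rx, ry, rz], jaw], ...]. A call has 1 to 20 rows; each row shifts and turns the commanded pose from where the row before left it, along the tool's axes as they then stand; what a row does not reach is not made up. A row lasts 1/8 s, in which the tool goes at most 62.5 mm and 10.7 degrees, less where a joint would pass 70% of its speed; a pose out of reach is approached as far as the arm can. A call with a number of a shift or a turn outside -1 to 1 is refused whole. A call with a gripper value outside its range is refused whole. The fingers move at their own pace and stop on an object; "newtons" is the grip in N (left out, the last holds). Time passes only in rows, so rows that do not move let the fingers close. It gives the time, the measured TCP pose, the force, the opening and the grip force at its end, in the units of the state.
- bot.observe(): the state, without advancing time (a new reading comes with each control period).
- grab_frame(name): name is "side" or "top"; returns a dict with "pixels" (480x640x3 uint8, red, green, blue), "depth" (480x640 float32, m along the optical axis (not along the pixel's ray), 0 where there is no reading), "camera_matrix" (3x3 intrinsics, pixels), "R" (3x3) and "t" (3): a world point X has camera coordinates R X + t. Camera axes: x right, y down, z forward; pixel columns grow to the right and rows downward; lengths in m; the calibration is good to about 2 mm. A picture is of the moment at which its call begins.
- bot.job_done(): hands the job in; it is judged then, once.
Trained networks look in the newest picture that a camera, given by its name, has taken for a name from the list of things; names that differ only in an ending like _2 or _b are one class to them, and where a whole thing is asked for, a point or a joint stands for the part that bears it (a point fixed in the world has none). Each returns a list of dicts, best first, with "p" (0 to 1); they miss things now and then, are a little off and sometimes report something else, mostly with a low value. They report only what shows in the picture. A call takes as long as a camera call. They do not tell look-alikes from the thing itself.
- regions_of(thing, camera): "mask" (480x640 bool, what is visible of it) and "box" ([left, top, right, bottom] in pixels, round what is visible of it).
The state is a dict: "clock": time; "qpos": joint angles; "qd": joint speeds; "joint_efforts": joint torques, N m; "position": TCP position; "tool_rot": TCP orientation; "force": force on the tool from outside, world axes, zero at the start; "moment": the same for the moment, N m; "grip_width": finger opening in m; "finger_force": force on a finger pad.
Only numpy, scipy, OpenCV 4.12 (cv2) and the standard library are available. Lean on these libraries where they do the work, as an engineer would, in place of code of your own. Each camera call takes 0.05 s, during which the arm holds its last target. There are 200 camera calls.

### The job

Take the blue-handled burnisher from its dark tool stand and lower it, without letting it fall, all the way down into the open pale-blue glass vial until its handle sits on the rim, and let go of it. Then draw the vial, burnisher inside, out of its rack and hold it tipped at about 45 degrees from upright (mouth end the higher), still, roughly 10 cm above the middle of the white light pad, for the watchmaker to inspect it: finish while holding it there. Leave the red-handled tool, the capped vial, the jar and the glass dome where they are.

Things in the scene. Friction and masses are not known exactly. Their poses are not given: they have to be found in the camera images.
- burnisher: loose steel burnisher, about 35 g, 90 mm long: round blade 8 mm thick and 60 mm long, its last 6 mm tapering to a 4 mm tip; round blue handle 17 mm thick, 30 mm long, brass band near its top. Origin: centre of the tip; z up the axis to the handle. Starts upright in either hole of the stand, handle resting on the stand's top, tip 6 mm above the table
- burnisher_collar (a point): the centre of the flat underside of the burnisher's blue handle, on the axis, 60 mm above the tip and 30 mm below the handle's top
- vial: loose open pale-blue glass vial, 60 g nominal, 24 mm outside diameter, 80 mm tall, round bore 13 mm in diameter and 74 mm deep. Origin: centre of its underside; z runs up its axis to the mouth. It starts upright in one of the two holes of the rack, underside 6 mm above the table, the upper 40 mm standing free
- vial_rim (a point): centre of the vial's mouth, level with the rim (80 mm above its underside); the burnisher is fully home when its handle's underside sits on this rim
- vial_mid (a point): point on the vial's axis half-way up, 40 mm above its underside
- vial_home (a point): point on the vial's axis 20 mm above its underside, where the burnisher's tip is when it is fully home
- rack: fixed pale wood rack for vials, 140 x 50 x 46 mm, with two round holes 26 mm in diameter and 40 mm deep, at x = -40 and +40 mm on its long centre line. Origin: centre of its underside; x along its length. One hole holds the open vial, the other the capped vial; which is which varies
- stand: fixed dark wood tool stand, 130 x 45 x 66 mm, with two round holes 10.5 mm in diameter and 63 mm deep, at x = -35 and +35 mm on its long centre line. Origin: centre of its underside; x along its length. One hole holds the blue burnisher, the other the red tool; which is which varies
- lightpad: fixed square inspection light, 100 x 100 mm and 10 mm high, grey rim and glowing white top. Origin: centre of its underside on the table
- red_tool: bystander: loose tool of the same shape and size as the burnisher but with a red handle, in the stand's other hole. Origin: its tip; z up
- capped_vial: bystander: loose amber vial 24 mm in diameter with a black cap 25 mm in diameter, 84 mm tall in all, in the rack's other hole. Origin: centre of its underside; z up
- jar: bystander: loose green glass jar with a brass lid, 56 mm in diameter, 55 mm tall, on the table. Origin: centre of its underside
- dome: bystander: loose glass dome on a dark round wood base 100 mm in diameter, 94 mm tall in all, with a watch movement inside. Origin: centre of its underside
Mind the look-alikes: they are no part of the job. What is shaped like the vial but purple is not meant.

How it is judged:
On the way, in this order (a step that is already met when the one before it is completed fails the run):
1. the burnisher is fully home in the vial, let go, while the vial still stands in the rack (distance between burnisher and vial_home below 0.008 m and contact force between burnisher and the fingers below 0.05 N and height (world z) of vial below 0.016 m and angle between vial's own z axis and vertical below 0.15 rad), for 0.2 s.
2. the vial, gripped, is drawn clear of the rack with the burnisher inside (distance between burnisher and vial_home below 0.008 m and height (world z) of vial above 0.055 m and contact force between vial and the fingers above 0.5 N and contact force between vial and rack below 0.05 N), for 0.1 s.
At the end, for the whole second after the job is handed in: The fingers hold the vial still, 30 to 60 degrees from upright, mouth end higher, its middle within 50 mm of the light pad's centre (seen from above) and 60 to 220 mm above the table, touching nothing else listed; the burnisher inside, tip within 8 mm of its home point, axes within 0.2 rad (distance between burnisher and vial_home below 0.008 m and angle between the z axis of burnisher and the z axis of vial, either way round below 0.2 rad and angle between vial's own z axis and vertical between 0.52 and 1.05 rad and horizontal distance between vial_mid and lightpad below 0.05 m and height (world z) of vial_mid between 0.06 and 0.22 m and contact force between vial and the fingers above 0.5 N and contact force between vial and rack below 0.05 N and contact force between vial and lightpad below 0.05 N and contact force between vial and jar below 0.05 N and contact force between vial and stand below 0.05 N and contact force between vial and dome below 0.05 N and linear speed of vial below 0.03 m/s and angular speed of vial below 0.3 rad/s); the arm keeps its last pose, push and grip.
It fails at once if the burnisher is let fall down into the vial (untouched and faster than 0.5 m/s while entering) (contact force between burnisher and the fingers below 0.05 N and linear speed of burnisher above 0.5 m/s and distance between burnisher and vial_home between 0.012 and 0.07 m).
It fails at once if the red-handled tool is moved from its place by more than 20 mm (distance of red_tool from where it was at the start of the episode above 0.02 m).
It fails at once if the capped vial is moved from its place by more than 20 mm (distance of capped_vial from where it was at the start of the episode above 0.02 m).
It fails at once if the jar is moved from its place by more than 30 mm (distance of jar from where it was at the start of the episode above 0.03 m).
It fails at once if the glass dome is moved from its place by more than 30 mm (distance of dome from where it was at the start of the episode above 0.03 m).
It also fails if it takes over 54 s, if anything falls off the work surface, if the arm or the gripper's body presses on something with over 40 N, if the wrist force passes 120 N, or if a joint passes its speed limit or range.

## Working session

There is one attempt and no reset: what is moved stays moved. The work goes in short steps, Python scripts to look and compute and a tool call to move; the robot and the scene stay as the last step left them, time stands still between calls to the robot, and variables do not carry over. Pictures are saved under pics/ and viewed, at most 10 in all, crops included, and the job is handed in when it is done.

Besides the shell and the picture viewer there is one more tool, called after "Request:" as name(argument=value, ...) on one line, values as JSON. play_rows: Moves the arm, as the interface text tells. Its arguments: {"type":"object","properties":{"plan":{"type":"array"},"newtons":{"type":"number"}},"required":["plan"]}

```bash
mkdir -p pics
cat > h.py <<'E'
import numpy as np, cv2
from workcell import bot, grab_frame, regions_of
def pts(f,m=None):
    d=f["depth"];K=f["camera_matrix"]
    v,u=np.nonzero((d>0)&(m if m is not None else True))
    z=d[v,u];c=np.stack([(u-K[0,2])*z/K[0,0],(v-K[1,2])*z/K[1,1],z],1)
    return (c-f["t"])@f["R"]
E
python3 - <<'E'
from h import *
s=bot.observe();print(s)
ims=[]
for c in("top","side"):
    f=grab_frame(c);im=f["pixels"][...,::-1].copy()
    cam=-f["R"].T@f["t"];print(c,cam.round(3),f["camera_matrix"][0,0])
    for n in("burnisher","vial","rack","stand","lightpad","red_tool","capped_vial","jar","dome"):
        for r in regions_of(n,c)[:3]:
            p=pts(f,r["mask"]); 
            if len(p)<5: print(n,r["p"],"few");continue
            print(n,round(r["p"],2),r["box"],"n",len(p),"med",np.median(p,0).round(3),"lo",np.percentile(p,3,0).round(3),"hi",np.percentile(p,97,0).round(3))
    cv2.imwrite(f"pics/{c}0.png",im)
E
```

```text
{'clock': 0.0, 'qpos': array([-1.26618051,  0.52204057, -0.03632901,  1.60000147,  0.02116313,
        1.02111511, -0.11278933]), 'qd': array([ 0.00053886, -0.00139014, -0.00013031, -0.00197661,  0.00114346,
        0.00082393,  0.00043244]), 'joint_efforts': array([ 8.08545283e-04, -9.27110481e+01,  1.98025323e+00, -3.69936061e+01,
        1.78530923e-02,  8.23671377e-03, -4.82720100e-05]), 'position': array([0.22871675, 0.58129362, 0.24471149]), 'tool_rot': array([-3.14041263e+00,  5.28751095e-05,  2.76675956e+00]), 'force': array([-0.27221596, -0.05141198, -0.60553334]), 'moment': array([-0.03410856,  0.01782613,  0.01858099]), 'finger_force': 0.0, 'grip_width': 0.0857278697976046}
top [ 0.464 -0.069  1.142] 606.1800666466366
burnisher 0.41 [439.0, 257.9, 450.2, 269.1] n 98 med [ 0.566 -0.257  0.096] lo [ 0.559 -0.265  0.073] hi [ 0.574 -0.25   0.1  ]
vial 0.86 [111.9, 256.4, 141.9, 271.4] n 322 med [0.563 0.308 0.061] lo [0.553 0.303 0.002] hi [0.574 0.324 0.083]
vial 0.81 [167.7, 184.9, 192.1, 205.0] n 282 med [0.686 0.222 0.065] lo [0.677 0.215 0.01 ] hi [0.698 0.235 0.083]
via
[... 2115 characters left out ...]
.2] n 117 med [ 0.505 -0.223  0.088] lo [ 0.497 -0.234  0.069] hi [ 0.512 -0.218  0.099]
red_tool 0.26 [336.6, 375.6, 361.1, 403.1] n 445 med [0.53  0.224 0.084] lo [0.517 0.192 0.039] hi [0.541 0.23  0.092]
capped_vial 0.67 [337.9, 376.8, 360.0, 403.4] n 379 med [0.53  0.225 0.088] lo [0.519 0.209 0.049] hi [0.54  0.23  0.092]
jar 0.61 [219.5, 248.4, 248.4, 281.6] n 928 med [ 0.742 -0.033  0.05 ] lo [ 0.72  -0.065  0.007] hi [ 0.767 -0.02   0.058]
dome 0.9 [298.3, 112.4, 338.2, 160.4] n 1439 med [ 0.601 -0.403  0.047] lo [ 0.56  -0.443  0.005] hi [ 0.642 -0.384  0.081]
dome 0.48 [329.1, 165.3, 337.9, 180.8] n 104 med [ 0.567 -0.252  0.087] lo [ 0.56  -0.262  0.07 ] hi [ 0.573 -0.248  0.098]
```

View pics/top0.png

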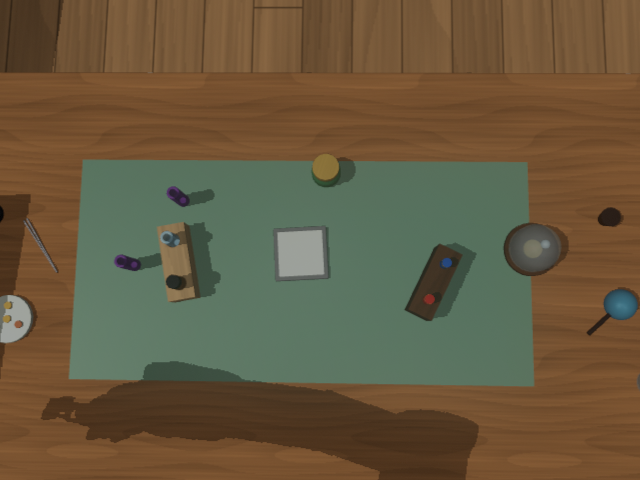

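View pics/side0.png

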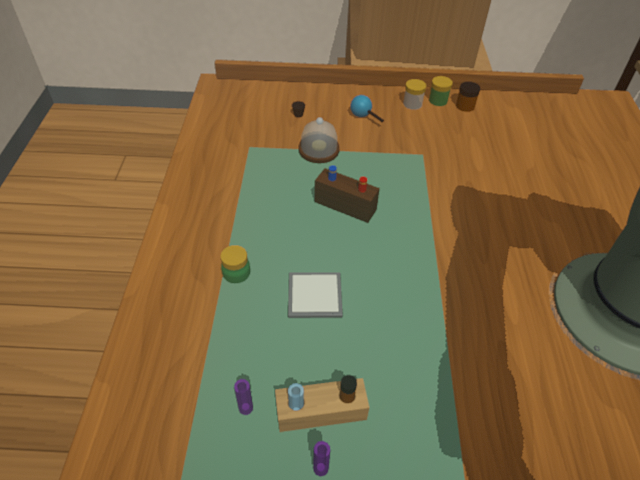

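Top view: blue handle at px (446,263), red at (430,299), open pale-blue vial at (168,238), capped vial at (176,282), pad at (301,254), and two purple look-alikes. The side view agrees. Next I'll refine the centres and compute the shifts.

```bash
cat >> h.py <<'E'
from scipy.spatial.transform import Rotation as Ro
from scipy.optimize import least_squares
def near(f,xy,r,zlo,zhi):
    p=pts(f);return p[(np.hypot(*(p[:,:2]-xy).T)<r)&(p[:,2]>zlo)&(p[:,2]<zhi)]
def circ(p,r):  # fit circle of known radius to side-wall points
    return least_squares(lambda c:np.hypot(*(p[:,:2]-c).T)-r,p[:,:2].mean(0),loss="soft_l1",f_scale=.001).x
def go(target,yaw=None):
    s=bot.observe();R=Ro.from_euler("xyz",s["tool_rot"])
    d=R.inv().apply(np.array(target)-s["position"])/.025
    print("t",s["clock"],"pos",s["position"].round(4),"rot",s["tool_rot"].round(3),"shift units",d.round(2))
    if yaw is not None:
        print("turn units",((Ro.from_euler("xyz",[np.pi,0,yaw]).as_rotvec()*0+(R.inv()*Ro.from_euler("xyz",[np.pi,0,yaw])).as_rotvec())/.15).round(2))
E
python3 - <<'E'
from h import *
for c in("top","side"):
    f=grab_frame(c)
    for n,xy,r,zt,zl in(("burn",(.566,-.256),.0085,.096,.068),("red",(.504,-.226),.0085,.096,.068),("vial",(.606,.231),.012,.086,.05),("cap",(.528,.216),.0125,.09,.05)):
        top=near(f,xy,.02,zt-.006,zt+.01)
        w=near(f,xy,.022,zl,zt-.004)
        print(c,n,"top",len(top),((top[:,:2].min(0)+top[:,:2].max(0))/2).round(4),top[:,:2].mean(0).round(4),"z",np.median(top[:,2]).round(4),"wall",len(w),circ(w,r).round(4))
    for n,xy,z in(("rack",(.567,.22),.046),("stand",(.534,-.241),.066)):
        p=near(f,xy,.075,z-.006,z+.006)
        (cx,cy),wh,a=cv2.minAreaRect((p[:,:2]*1000).astype(np.float32));print(n,cx,cy,wh,a)
go([.566,-.256,.2],np.pi-np.deg2rad(0)+np.deg2rad(64.5-90))
E
```

```text
top burn top 82 [ 0.5661 -0.2579] [ 0.5662 -0.258 ] z 0.097 wall 127 [ 0.5662 -0.258 ]
top red top 84 [ 0.5037 -0.2282] [ 0.5036 -0.2279] z 0.0967 wall 137 [ 0.5048 -0.2268]
top vial top 109 [0.6065 0.2329] [0.6068 0.2323] z 0.0862 wall 111 [0.6068 0.2323]
top cap top 166 [0.5286 0.2177] [0.5285 0.2169] z 0.0903 wall 80 [0.5289 0.2179]
rack 568.1362915039062 225.13604736328125 (141.0242919921875, 51.58378982543945) 11.437005043029785
stand 535.369873046875 -243.7900848388672 (45.76580810546875, 130.9332733154297) 64.49553680419922
side burn top 51 [ 0.5669 -0.2584] [ 0.5675 -0.2565] z 0.0966 wall 122 [ 0.5673 -0.2587]
side red top 55 [ 0.5039 -0.229 ] [ 0.5041 -0.2259] z 0.0964 wall 131 [ 0.5038 -0.228 ]
side vial top 164 [0.6071 0.2338] [0.6076 0.2347] z 0.0859 wall 195 [0.6077 0.2333]
side cap top 225 [0.5293 0.2179] [0.5292 0.2193] z 0.0905 wall 166 [0.5291 0.217 ]
rack 568.2579956054688 225.5921173095703 (140.05886840820312, 52.38267135620117) 11.330316543579102
stand 535.4268798828125 -244.15625 (52.01499938964844, 131.39816284179688) 64.40046691894531
t 1.1 pos [0.2288 0.5816 0.2453] rot [3.142 0.    2.767] shift units [-24.82 -26.24   1.81]
turn units [0.   0.   0.47]
```

Request:
play_rows(newtons=40, plan=[[[-0.5,-0.4,0],[0,0,0.25],0],[[-1,-0.9,0],[0,0,0.22],0],[[-1,-0.9,0],[0,0,0],0],[[-1,-0.9,0],[0,0,0],0],[[-1,-0.9,0],[0,0,0],0],[[-1,-0.9,0],[0,0,0],0],[[-1,-0.9,0],[0,0,0],0],[[-1,-0.9,0],[0,0,0],0],[[-1,-0.9,0],[0,0,0],0],[[-1,-0.9,0],[0,0,0],0],[[-1,-0.9,0],[0,0,0],0],[[-1,-0.9,0],[0,0,0],0],[[-1,-0.9,0],[0,0,0],0],[[-1,-0.9,0],[0,0,0],0],[[-1,-0.9,0],[0,0,0],0],[[-1,-0.9,0],[0,0,0],0],[[-1,-0.9,0],[0,0,0],0],[[-1,-0.9,0],[0,0,0],0],[[-0.5,-0.5,0],[0,0,0],0],[[0,0,0],[0,0,0],0]])

```text
clock: 3.6
position: [0.4622, 0.0214, 0.2453]
tool_rot: [-3.141, 0.0, 2.692]
force: [0.3, 0.4, -0.2]
grip_width: 0.0425
finger_force: 0.0
```

Run:
```python
from h import *
go([.5668,-.2587,.13],np.pi+np.deg2rad(64.5-90))
s=bot.observe();print(s["qpos"].round(2),s["grip_width"])
```

```text
t 3.6 pos [0.4622 0.0214 0.2453] rot [-3.141  0.     2.692] shift units [-8.64 -8.27  4.62]
turn units [-0.    0.   -0.03]
[-0.35  0.27  0.22  2.02 -0.07  0.86  1.03] 0.042518794332954
```

Request:
play_rows(plan=[[[-0.6,-0.6,0],[0,0,0],0],[[-1,-1,0.2],[0,0,0],0],[[-1,-1,0.4],[0,0,0],0],[[-1,-1,0.5],[0,0,0],0],[[-1,-1,0.6],[0,0,0],0],[[-1,-1,0.6],[0,0,0],0],[[-1,-1,0.6],[0,0,0],0],[[-1,-0.8,0.6],[0,0,0],0],[[-0.7,-0.6,0.5],[0,0,0],0],[[-0.34,-0.27,0.4],[0,0,0],0],[[0,0,0.2],[0,0,0],0],[[0,0,0],[0,0,0],0],[[0,0,0],[0,0,0],0]])

```text
clock: 5.22
position: [0.5685, -0.2556, 0.1309]
tool_rot: [3.141, 0.0, 2.697]
force: [-0.1, 1.5, -0.0]
grip_width: 0.0429
finger_force: 0.0
```

Run:
```python
from h import *
f=grab_frame("side");im=f["pixels"][100:250,230:450,::-1];cv2.imwrite("pics/a.png",cv2.resize(im,None,fx=3,fy=3))
f=grab_frame("top");p=near(f,(.5668,-.2587),.03,.0,.3);print(len(p))
go([.5668,-.2587,.086],np.pi+np.deg2rad(64.5-90))
```

```text
94
t 5.325 pos [ 0.5686 -0.2559  0.1308] rot [3.141e+00 1.000e-03 2.697e+00] shift units [ 0.02 -0.13  1.79]
turn units [0. 0. 0.]
```

View pics/a.png

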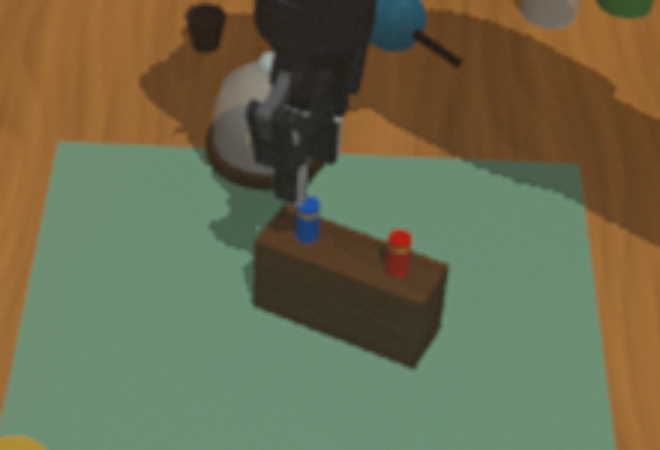

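The fingers are straddling the blue handle, with the finger nearer the camera at (290,180) in the crop. I'll descend and grip.

Request:
play_rows(newtons=40, plan=[[[0.02,-0.13,0.2],[0,0,0],0],[[0,0,0.4],[0,0,0],0],[[0,0,0.4],[0,0,0],0],[[0,0,0.4],[0,0,0],0],[[0,0,0.25],[0,0,0],0],[[0,0,0.1],[0,0,0],0],[[0,0,0],[0,0,0],0],[[0,0,0],[0,0,0],1],[[0,0,0],[0,0,0],1],[[0,0,0],[0,0,0],1],[[0,0,0],[0,0,0],1],[[0,0,0],[0,0,0],1]])

```text
clock: 6.82
position: [0.5667, -0.2592, 0.0869]
tool_rot: [3.142, 0.001, 2.696]
force: [-1.2, 1.0, 5.8]
grip_width: 0.0152
finger_force: 39.0
```

Request:
play_rows(plan=[[[0,0,-0.1],[0,0,0],1],[[0,0,-0.3],[0,0,0],1],[[0,0,-0.4],[0,0,0],1],[[0,0,-0.6],[0,0,0],1],[[0,0,-0.7],[0,0,0],1],[[0,0,-0.8],[0,0,0],1],[[0,0,-0.8],[0,0,0],1],[[0,0,-0.8],[0,0,0],1],[[0,0,-0.7],[0,0,0],1],[[0,0,-0.4],[0,0,0],1],[[0,0,-0.2],[0,0,0],1],[[0,0,0],[0,0,0],1]])

```text
clock: 8.32
position: [0.5665, -0.2591, 0.2315]
tool_rot: [-3.142, -0.0, 2.696]
force: [-0.4, 0.7, -0.7]
grip_width: 0.0159
finger_force: 39.0
```

Run:
```python
from h import *
f=grab_frame("side");im=f["pixels"][80:250,230:450,::-1];cv2.imwrite("pics/b.png",cv2.resize(im,None,fx=3,fy=3))
s=bot.observe();print(s["grip_width"],s["finger_force"])
go([.6074,.2333,.21],np.pi+np.deg2rad(11.4))
```

```text
0.015635416333643983 38.96366536617279
t 8.375 pos [ 0.5664 -0.259   0.2311] rot [-3.141e+00 -1.000e-03  2.696e+00] shift units [ 7.   18.48  0.85]
turn units [ 0.  -0.  -4.3]
```

View pics/b.png

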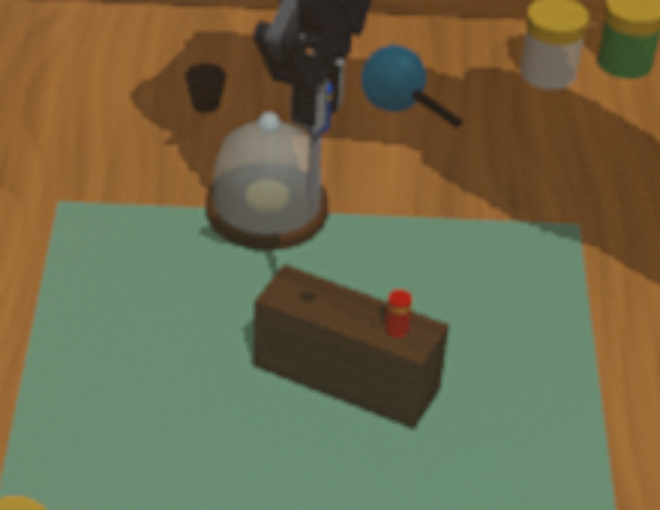

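The burnisher is held upright and clear of the stand, with the blade at (315,165) in the crop. Next I'll carry it to the vial.

Request:
play_rows(plan=[[[0.15,0.4,0],[0,0,0],1],[[0.3,0.8,0],[0,0,0],1],[[0.38,1,0],[0,0,0],1],[[0.38,1,0],[0,0,0],1],[[0.38,1,0],[0,0,0],1],[[0.38,1,0],[0,0,0],1],[[0.38,1,0],[0,0,0],1],[[0.38,1,0],[0,0,0],1],[[0.38,1,0],[0,0,0],1],[[0.38,1,0],[0,0,0],1],[[0.38,1,0],[0,0,0],1],[[0.38,1,0],[0,0,0],1],[[0.38,1,0],[0,0,0],1],[[0.38,1,0],[0,0,0],1],[[0.38,1,0],[0,0,0],1],[[0.38,1,0],[0,0,0],1],[[0.38,1,0],[0,0,0],1],[[0.38,1,0],[0,0,0],1],[[0.3,0.8,0],[0,0,0],1],[[0.15,0.4,0],[0,0,0],1]])

```text
clock: 10.88
position: [0.6066, 0.233, 0.2313]
tool_rot: [-3.142, -0.0, 2.698]
force: [-0.7, -0.9, -0.4]
grip_width: 0.0154
finger_force: 39.0
```

Request:
play_rows(plan=[[[0,0,0],[0,0,-0.5],1],[[0,0,0],[0,0,-0.8],1],[[0,0,0],[0,0,-0.8],1],[[0,0,0],[0,0,-0.8],1],[[0,0,0],[0,0,-0.8],1],[[0,0,0],[0,0,-0.6],1],[[0,0,0],[0,0,0],1],[[0,0,0],[0,0,0],1]])

```text
clock: 11.88
position: [0.6072, 0.231, 0.2316]
tool_rot: [-3.141, -0.0, -2.944]
force: [-0.2, 1.1, -0.3]
grip_width: 0.0157
finger_force: 39.0
```

```bash
cat >> h.py <<'E'
def blade(f,tcp,zlo,zhi):
    p=near(f,tcp[:2],.03,zlo,zhi);p=p[:,:3]
    # cylinder radius .004, axis x=a+b(z-z0), fit
    z0=.5*(zlo+zhi)
    g=lambda q:np.hypot(p[:,0]-q[0]-q[2]*(p[:,2]-z0),p[:,1]-q[1]-q[3]*(p[:,2]-z0))-.004
    q=least_squares(g,[*tcp[:2],0,0],loss="soft_l1",f_scale=.001).x
    return len(p),p[:,2].min().round(4),q.round(4),z0
E
python3 - <<'E'
from h import *
s=bot.observe();t=s["position"]
go([.6074,.2333,.21],np.pi+np.deg2rad(11.4))
f=grab_frame("side")
print(blade(f,t,t[2]-.075,t[2]-.025))
print(near(f,t[:2],.03,.1,t[2])[:,2].min())
im=f["pixels"][200:460,180:440,::-1];cv2.imwrite("pics/c.png",cv2.resize(im,None,fx=2.3,fy=2.3))
E
```

```text
t 11.875 pos [0.6072 0.231  0.2316] rot [-3.141 -0.    -2.944] shift units [-0.03  0.09  0.86]
turn units [-0.   -0.   -0.01]
(74, np.float64(0.1576), array([0.6071, 0.23  , 0.0235, 0.0181]), np.float64(0.18155946347845048))
0.15317000480078757
```

View pics/c.png

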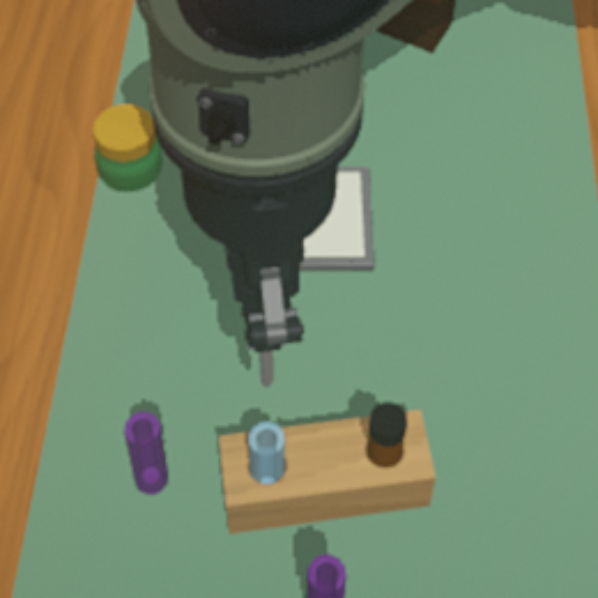

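The blade is at (267,370) in the crop, directly above the vial mouth at (266,435). I'll lower it to just above the rim and check.

Request:
play_rows(plan=[[[-0.04,0.11,0.3],[0,0,0],1],[[0,0,0.5],[0,0,0],1],[[0,0,0.5],[0,0,0],1],[[0,0,0.5],[0,0,0],1],[[0,0,0.3],[0,0,0],1],[[0,0,0],[0,0,0],1],[[0,0,0],[0,0,0],1]])

```text
clock: 12.8
position: [0.6078, 0.2342, 0.1794]
tool_rot: [3.141, 0.001, -2.942]
force: [-0.3, 0.1, -0.4]
grip_width: 0.0156
finger_force: 39.0
```

Run:
```python
from h import *
s=bot.observe();t=s["position"]
go([.6074,.2333,.086],np.pi+np.deg2rad(11.4))
f=grab_frame("side")
print(blade(f,t,.103,t[2]-.025))
p=near(f,(.607,.233),.022,.05,.082);print(circ(p,.012))
im=f["pixels"][310:430,240:380,::-1];cv2.imwrite("pics/d.png",cv2.resize(im,None,fx=5,fy=5,interpolation=cv2.INTER_CUBIC))
```

```text
t 12.8 pos [0.6078 0.2342 0.1794] rot [ 3.141e+00  1.000e-03 -2.942e+00] shift units [ 0.03 -0.03  3.74]
turn units [0. 0. 0.]
(58, np.float64(0.1031), array([ 0.6075,  0.233 ,  0.0048, -0.0132]), np.float64(0.12871717537029406))
[0.6076823 0.2331449]
```

View pics/d.png

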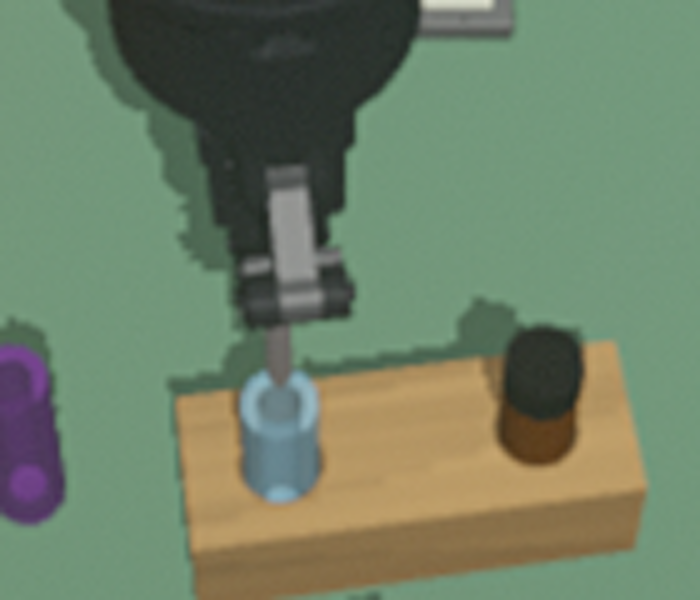

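The blade at (280,350) lines up with the vial mouth at (280,400), and the fits agree to under 1 mm. I'll insert it now.

Request:
play_rows(plan=[[[0,0,0.2],[0,0,0],1],[[0,0,0.25],[0,0,0],1],[[0,0,0.25],[0,0,0],1],[[0,0,0.25],[0,0,0],1],[[0,0,0.25],[0,0,0],1],[[0,0,0.2],[0,0,0],1],[[0,0,0],[0,0,0],1]])

```text
clock: 13.72
position: [0.6074, 0.234, 0.1436]
tool_rot: [-3.141, -0.001, -2.942]
force: [0.8, 0.3, -0.1]
grip_width: 0.0156
finger_force: 39.0
```

Request:
play_rows(plan=[[[0,0,0.25],[0,0,0],1],[[0,0,0.25],[0,0,0],1],[[0,0,0.25],[0,0,0],1],[[0,0,0.25],[0,0,0],1],[[0,0,0.2],[0,0,0],1],[[0,0,0.1],[0,0,0],1],[[0,0,0.08],[0,0,0],1],[[0,0,0],[0,0,0],1]])

```text
clock: 14.72
position: [0.6076, 0.2341, 0.1095]
tool_rot: [-3.142, -0.0, -2.942]
force: [0.8, -0.5, -1.5]
grip_width: 0.0157
finger_force: 39.0
```

Request:
play_rows(plan=[[[0,0,0.04],[0,0,0],1],[[0,0,0.04],[0,0,0],1],[[0,0,0],[0,0,0],1]])

```text
clock: 15.1
position: [0.6076, 0.234, 0.1075]
tool_rot: [-3.142, -0.0, -2.942]
force: [-0.7, 0.6, -0.2]
grip_width: 0.0156
finger_force: 39.0
```

Request:
play_rows(plan=[[[0,0,0.04],[0,0,0],1],[[0,0,0.03],[0,0,0],1],[[0,0,0],[0,0,0],1]])

```text
clock: 15.48
position: [0.6083, 0.2343, 0.1068]
tool_rot: [3.141, 0.002, -2.942]
force: [-0.9, -1.0, 11.2]
grip_width: 0.0153
finger_force: 40.4
```

Request:
play_rows(plan=[[[0,0,0],[0,0,0],0.6],[[0,0,0],[0,0,0],0],[[0,0,0],[0,0,0],0],[[0,0,0],[0,0,0],0],[[0,0,0],[0,0,0],0],[[0,0,0],[0,0,0],0]])

```text
clock: 16.23
position: [0.6076, 0.2341, 0.1058]
tool_rot: [-3.142, -0.0, -2.942]
force: [0.4, -0.2, 0.1]
grip_width: 0.0426
finger_force: 0.0
```

Run:
```python
from h import *
s=bot.observe();print(s["grip_width"],s["finger_force"],s["force"])
f=grab_frame("side")
p=near(f,(.607,.233),.022,.05,.082);print(circ(p,.012))
go([.6074,.2333,.068],np.pi+np.deg2rad(11.4))
im=f["pixels"][310:430,240:380,::-1];cv2.imwrite("pics/e.png",cv2.resize(im,None,fx=5,fy=5,interpolation=cv2.INTER_CUBIC))
```

```text
0.04255691212670951 0.0 [ 0.36579335 -0.18423006  0.08890528]
[0.61723741 0.25079241]
t 16.275 pos [0.6076 0.234  0.1058] rot [-3.142 -0.    -2.942] shift units [ 0.01 -0.03  1.51]
turn units [-0. -0.  0.]
```

View pics/e.png

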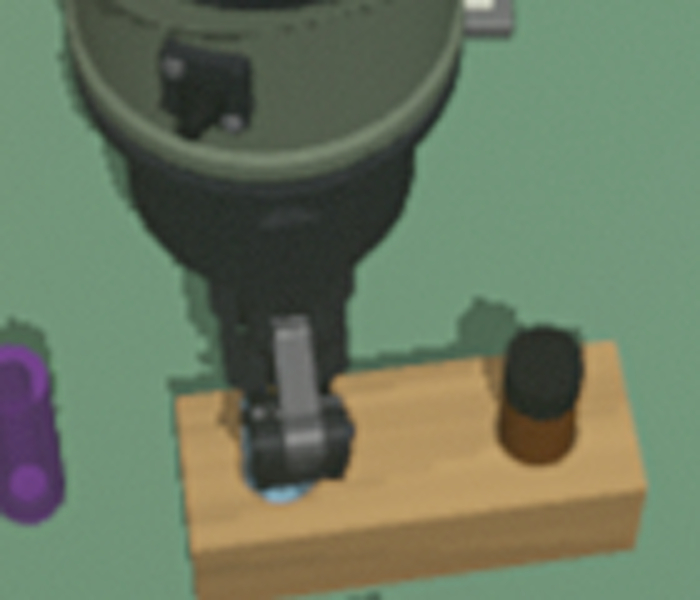

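The burnisher is seated and released. The finger hides the vial from (245,400) to (350,490), and the capped vial hasn't moved. I'll descend, grip the vial and draw it out.

Request:
play_rows(newtons=50, plan=[[[0.01,-0.03,0.2],[0,0,0],0],[[0,0,0.4],[0,0,0],0],[[0,0,0.4],[0,0,0],0],[[0,0,0.3],[0,0,0],0],[[0,0,0.15],[0,0,0],0],[[0,0,0],[0,0,0],0],[[0,0,0],[0,0,0],1],[[0,0,0],[0,0,0],1],[[0,0,0],[0,0,0],1],[[0,0,0],[0,0,0],1]])

```text
clock: 17.52
position: [0.6078, 0.2333, 0.07]
tool_rot: [3.142, 0.001, -2.942]
force: [-0.2, -0.8, 6.0]
grip_width: 0.0219
finger_force: 49.6
```

Request:
play_rows(plan=[[[0,0,-0.1],[0,0,0],1],[[0,0,-0.2],[0,0,0],1],[[0,0,-0.3],[0,0,0],1],[[0,0,-0.4],[0,0,0],1],[[0,0,-0.4],[0,0,0],1],[[0,0,-0.5],[0,0,0],1],[[0,0,-0.5],[0,0,0],1],[[0,0,-0.5],[0,0,0],1],[[0,0,-0.5],[0,0,0],1],[[0,0,-0.5],[0,0,0],1],[[0,0,-0.5],[0,0,0],1],[[0,0,-0.4],[0,0,0],1],[[0,0,-0.2],[0,0,0],1],[[0,0,0],[0,0,0],1]])

```text
clock: 19.27
position: [0.6076, 0.2333, 0.1947]
tool_rot: [3.142, 0.0, -2.942]
force: [-0.2, -0.8, -0.7]
grip_width: 0.0222
finger_force: 49.0
```

Run:
```python
from h import *
s=bot.observe();print(s["grip_width"],s["finger_force"],s["force"],s["qpos"].round(2))
f=grab_frame("side");t=s["position"]
im=f["pixels"][250:450,220:400,::-1];cv2.imwrite("pics/f.png",cv2.resize(im,None,fx=3,fy=3,interpolation=cv2.INTER_CUBIC))
go([.589,0,.20],np.pi)
```

```text
0.022242301683956724 48.95659552887082 [-0.23878214 -0.80305332 -0.65842722] [-0.49  0.62  0.04  1.58 -0.03  0.95  1.34]
t 19.325 pos [0.6074 0.2333 0.1944] rot [-3.142 -0.    -2.942] shift units [ 2.57 -9.   -0.22]
turn units [-0.   -0.    1.33]
```

View pics/f.png

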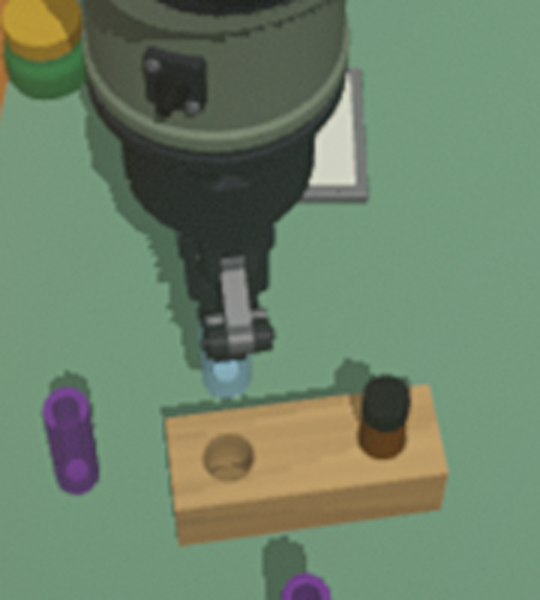

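The vial is out of the rack, with its base at (228,370) in the crop, the rack hole empty and the capped vial in place. I'll carry it to the pad, then tilt it sideways.

Request:
play_rows(plan=[[[0.07,-0.25,0],[0,0,0],1],[[0.14,-0.5,0],[0,0,0],1],[[0.21,-0.7,0],[0,0,0],1],[[0.22,-0.8,0],[0,0,0],1],[[0.23,-0.8,0],[0,0,0],1],[[0.23,-0.8,0],[0,0,0],1],[[0.23,-0.8,0],[0,0,0],1],[[0.23,-0.8,0],[0,0,0],1],[[0.23,-0.8,0],[0,0,0],1],[[0.22,-0.74,0],[0,0,0],1],[[0.2,-0.6,0],[0,0,0],1],[[0.14,-0.4,0],[0,0,0],1],[[0.07,-0.15,0],[0,0,0.2],1],[[0,0,0],[0,0,0.3],1],[[0,0,0],[0,0,0.3],1],[[0,0,0],[0,0,0.3],1],[[0,0,0],[0,0,0.23],1],[[0,0,0],[0,0,0],1]])

```text
clock: 21.58
position: [0.5886, 0.0222, 0.1945]
tool_rot: [3.142, -0.0, -3.141]
force: [0.2, -0.4, -1.3]
grip_width: 0.0222
finger_force: 49.0
```

Request:
play_rows(plan=[[[0,0,0],[0.2,0,0],1],[[0,0,0],[0.3,0,0],1],[[0,0,0],[0.4,0,0],1],[[0,0,0],[0.4,0,0],1],[[0,0,0],[0.4,0,0],1],[[0,0,0],[0.4,0,0],1],[[0,0,0],[0.4,0,0],1]])

```text
clock: 22.45
position: [0.5888, 0.0224, 0.1948]
tool_rot: [-2.764, 0.001, -3.14]
force: [-0.5, -0.3, -1.4]
grip_width: 0.0224
finger_force: 49.0
```

Run:
```python
from h import *
s=bot.observe();print(s["grip_width"],s["finger_force"],s["force"],s["qpos"].round(2),s["qd"].round(2))
go([.589,.017,.16])
print(Ro.from_euler("xyz",s["tool_rot"]).as_matrix()[:,2])
```

```text
0.0223706793610039 49.02616652660072 [-0.464568   -0.345231   -1.40882372] [-0.53  0.59  0.3   1.74  0.24  0.95  1.14] [-0.36  0.14  0.22 -0.03  0.34  0.16 -0.38]
t 22.45 pos [0.5888 0.0224 0.1948] rot [-2.764e+00  1.000e-03 -3.140e+00] shift units [-0.01  0.31  1.37]
[ 0.00123946 -0.36902021 -0.92942055]
```

Request:
play_rows(plan=[[[0,0,0],[0.4,0,0],1],[[0,0,0],[0.4,0,0],1],[[0,0,0],[0.4,0,0],1],[[0,0,0],[0.4,0,0],1],[[0,0,0],[0.4,0,0],1],[[0,0,0],[0.3,0,0],1],[[0,0,0],[0.2,0,0],1],[[0,0,0],[0.1,0,0],1],[[0,0,0],[0,0,0],1]])

```text
clock: 23.58
position: [0.5886, 0.0217, 0.1945]
tool_rot: [-2.376, -0.0, -3.142]
force: [-0.5, -0.0, -1.1]
grip_width: 0.0219
finger_force: 49.1
```

Run:
```python
from h import *
s=bot.observe();print(s["grip_width"],s["finger_force"],s["force"],s["qpos"].round(2),s["qd"].round(2))
go([.589,.017,.14])
print(Ro.from_euler("xyz",s["tool_rot"]).as_matrix()[:,2])
```

```text
0.02185645090713935 49.05925093218684 [-0.52334654 -0.03355555 -1.14993335] [-0.76  0.75  0.44  1.69  0.45  1.11  0.91] [ 0.01 -0.01  0.   -0.   -0.   -0.    0.01]
t 23.575 pos [0.5886 0.0217 0.1945] rot [-2.376 -0.    -3.142] shift units [-0.02  1.37  1.7 ]
[-3.03567215e-05 -6.92662631e-01 -7.21261727e-01]
```

Request:
play_rows(plan=[[[0,0.12,0.15],[0,0,0],1],[[0,0.25,0.3],[0,0,0],1],[[0,0.3,0.38],[0,0,0],1],[[0,0.3,0.38],[0,0,0],1],[[0,0.2,0.28],[0,0,0],1],[[0,0.12,0.15],[0,0,0],1],[[0,0.05,0.05],[0,0,0],1],[[0,0,0],[0,0,0],1],[[0,0,0],[0,0,0],1],[[0,0,0],[0,0,0],1],[[0,0,0],[0,0,0],1]])

```text
clock: 24.95
position: [0.5886, 0.0168, 0.141]
tool_rot: [-2.377, 0.0, -3.141]
force: [-0.1, 0.0, -1.5]
grip_width: 0.0223
finger_force: 49.1
```

Run:
```python
from h import *
s=bot.observe();print(s["clock"],s["position"],s["grip_width"],s["finger_force"],abs(s["qd"]).max())
f=grab_frame("top");a=f["pixels"][190:310,220:400,::-1];g=grab_frame("side");b=g["pixels"][200:320,230:410,::-1]
cv2.imwrite("pics/g.png",cv2.resize(np.hstack([a,b]),None,fx=2.2,fy=2.2,interpolation=cv2.INTER_CUBIC))
```

```text
24.95 [0.58862025 0.01680607 0.14099105] 0.02234455535474987 49.072549771517515 0.0013662726396992098
```

View pics/g.png

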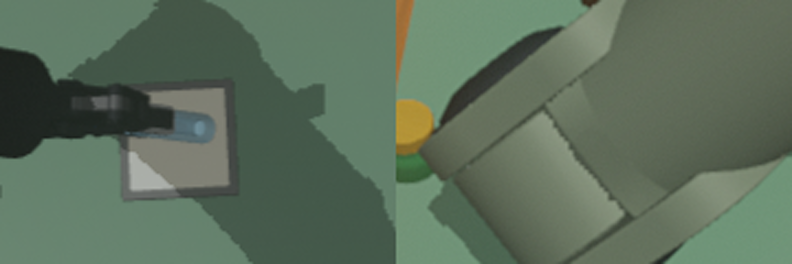

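The top view shows the vial held tipped above the pad, with its base at (205,127) in the image. The arm blocks the side view. Everything is still, so I'll hand in.

```bash
python3 -c "
from workcell import bot
print(bot.job_done())"
```

```text
the job is handed in; nothing more can be done
None
```

I lowered the burnisher into the vial, let go of it, drew the vial from its rack and handed the job in at about 25 s, holding the vial still at about 44° with its middle about 11 cm above the light pad; no verdict came back, and in that last pose the gripper hid the burnisher, so I couldn't see that it was still seated.

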